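Wedge up the brazing nest and hold it

TASK

Pick up the steel levelling wedge (the one with the upright lug), lay it flat on the brazing stand's base plate and push its thin toe under the nest plate, from the stand's open apron, until the nest just lifts off its rest rails, with a gap of about 3 mm and no more than 6 mm. Let only the wedge touch and lift the nest, leave the loose tee, shim block and bin alone, and finish while still gripping the wedge in place under the nest: do not let go.

Things in the scene. Friction and masses are not known exactly. Their poses are not given: they have to be found in the camera images.
- wedge: Loose steel levelling wedge, 250 g, flat on the bench. Origin on its underside below the centre of its upright lug; x runs to the thin toe, z up. Lug: block 28 mm along x, 30 mm wide in y, 55 mm tall (x -14 to +14 mm), gripped across its width. Ramp: 40 mm wide, from x = +14 mm (26 mm thick) down to x = +94 mm (toe, 6 mm thick), 1 mm of height per 4 mm of length
- wedge_toe (a point): The middle of the wedge's toe on its underside, 94 mm along x from the wedge's origin
- stand: Fixed brazing stand. Base plate 240 x 150 mm, 12 mm thick, x = -130 to +110 mm; origin at bench height below the nest's centre. Its x axis is the way the wedge is pushed in, from the open apron (x below -45 mm). Two guide posts pass up through the nest to 88 mm above the bench (x 15, y +-50 mm); a coil head, 112 mm tall, stands at x = 65 to 105 mm, its copper loop 92 mm up above the nest
- slot_mouth (a point): Middle of the slot's mouth, on the base plate's top (12 mm above the bench), below the nest plate's front edge (x = -45 mm of the stand), axes as the stand's. The slot under the nest is 84 mm wide, 14 mm high, 90 mm long, between two rest rails (16 mm wide, centred at y +-50 mm) that carry the nest
- nest (a joint): Lift of the nest off its rest rails, m: 0 resting, 0.03 highest. Aluminium plate 90 mm along the stand's x, 124 mm wide, 12 mm thick, underside 26 mm above the bench at rest, with a brass fitting on top; slides straight up on posts, no spring, 0.4 to 0.85 kg. The wedge meets its edge with the toe 32 mm past the slot mouth; each further 4 mm of push lifts it 1 mm
- tee: Bystander: loose aluminium pipe tee, 55 mm long, 24 mm thick, 60 g. Origin on the bench under its middle
- shim: Bystander: loose flat steel shim block 60 x 36 x 12 mm, no slope. Origin under its centre
- bin: Bystander: open blue plastic bin 170 x 130 x 75 mm with fittings in it. Origin under its centre
There are look-alikes about, which are no part of the job. Several things have the shape of the wedge; the one meant has the colours described above.

How it is judged:
On the way:
1. the wedge's toe is in the slot under the nest's edge while the nest still rests (x of wedge_toe in the frame of slot_mouth between 0.005 and 0.06 m and y of wedge_toe in the frame of slot_mouth between -0.04 and 0.04 m and value of joint nest below 0.001 m), for 0.05 s.
At the end, for the whole second after the job is handed in: The nest stands still 1.2 to 6 mm above its rest rails, carried by the wedge (contact force over 2 N), which lies flat on the base plate (tilt under 0.1 rad) and is still gripped by the fingers (over 2 N); the robot does not touch the nest (value of joint nest between 0.0012 and 0.006 m and velocity of joint nest between -0.003 and 0.003 m/s and contact force between wedge and nest above 2 N and contact force between wedge and stand above 1 N and contact force between the fingers and wedge above 2 N and contact force between each of the arm, the fingers and nest below 0.5 N and angle between wedge's own z axis and vertical below 0.1 rad and linear speed of wedge below 0.01 m/s); the arm keeps its last pose, push and grip.
It fails at once if the nest is jacked up far too high (over 9 mm) (value of joint nest above 0.009 m).
It fails at once if the robot itself touches the nest (contact force between any of the fingers, the arm and nest above 2 N).
It fails at once if a bystander is moved by more than 25 mm (distance of any of tee, shim, bin from where it was at the start of the episode above 0.025 m).
It also fails if it takes over 45 s, if anything falls off the work surface, if the arm or the gripper's body presses on something with over 40 N, if the wrist force passes 120 N, or if a joint passes its speed limit or range.

ROBOT

A 6-joint arm with a two-finger parallel gripper is mounted at the origin on the work surface. World frame = base frame: x ahead of the robot, y to its left, z up, the work surface at z = 0. Lengths are in m, angles in rad, forces in N, time in s.
With the tool pointing down it reaches from about 0.275 to 0.85 m from the base axis. Payload 19 kg.
Tool frame: the origin (TCP) lies between the finger pads; the fingertips stand 22 mm ahead of it and the grasp point (between the pads) lies 3 mm ahead of it; z points along the fingers, y is the direction in which the jaws open and shut (so a half turn about z gives the same grasp; the last joint's range is limited). The gripper opens to 85 mm and grips with 20 to 120 N. Pads are 22 mm wide; open, the fingers measure 114 mm over their backs; the gripper's body (76 mm by 85 mm) begins 54 mm behind the grasp point. The pads swing forward as they close: fully open they stand 13 mm farther back than shut.
Start: joints at [1.031, 0.15, 1.437, -0, 1.554, -0.134], TCP at [0.227, 0.528, 0.253] pointing down, gripper open.
Joint ranges: [-2.8, 2.8], [-0.68, 2.1], [0.12, 2.68], [-1.39, 4.53], [0.16, 2.79], [-2.81, 2.81]. Speed limits (rad/s): [1.89, 1.89, 2.22, 3.01, 3.01, 3.01].

INTERFACE

Orientations are given as a rotation vector (axis times angle).
In Python, from rig import manip gives the robot as it stands.
- The arm moves only by the tool play_rows, never from a script. Its argument "rows" is one flat list of numbers, 7 for each row, row after row: the shift along the tool's x, y, z in units of 40 mm (1.0 is 40 mm), then the turn, a rotation vector about the tool's x, y, z in units of 6 degrees (1.0 is 6 degrees), then the finger opening in mm, from 0 to 85.4. In form: [dx, dy, dz, ax, ay, az, claw, dx, dy, dz, ax, ay, az, claw, ...]. A call has 1 to 12 rows; each row shifts and turns the commanded pose from where the row before left it, along the tool's axes as they then stand; what a row does not reach is not made up. A row lasts 1/12 s, in which the tool goes at most 41.7 mm and 7.16 degrees, less where a joint would pass 70% of its speed; a pose out of reach is approached as far as the arm can. A call is refused whole if a number of a shift passes 1 or a number of a turn 1, either way. A call with a gripper value outside its range is refused whole. The fingers move at their own pace and stop on an object; the grip force is fixed at half the most. Time passes only in rows, so rows that do not move let the fingers close. It gives the time, the measured TCP pose, the force and the opening at its end, in the units of the state.
- manip.read_state(): the state, without advancing time (a new reading comes with each control period).
- manip.capture(name): name is "scene" or "top"; returns the picture (400x640x3 uint8, red, green, blue); there is no depth.
- manip.calibration(name): a dict with "fx", "fy", "cx", "cy" (pixels), "world_to_cam" (4x4, takes a point from world to camera coordinates). Camera axes: x right, y down, z forward; pixel columns grow to the right and rows downward; lengths in m; the calibration is good to about 2 mm. A picture is of the moment at which its call begins. calibration takes no time and is no camera call.
- manip.sign_off(): hands the job in, once; it reports no verdict.
The state is a dict: "time_s": time; "qpos": joint angles; "dq": joint speeds; "joint_efforts": joint torques, N m; "eef_pos": TCP position; "ee_rot": TCP orientation; "wrist_force": force on the tool from outside, world axes, zero at the start; "ft_torque": the same for the moment, N m; "opening": finger opening in m.
Only numpy, scipy, OpenCV 4.12 (cv2) and the standard library are available. Lean on these libraries where they do the work, as an engineer would, in place of code of your own. Each camera call takes 0.05 s, during which the arm holds its last target. There are 200 camera calls.

## Working session

There is one attempt and no reset: what is moved stays moved. The work goes in short steps, Python scripts to look and compute and a tool call to move; the robot and the scene stay as the last step left them, time stands still between calls to the robot, and variables do not carry over. Pictures are saved under pics/ and viewed, about 8 in all and at most 12, crops included, and the job is handed in when it is done.

Besides the shell and the picture viewer there is one more tool, called by a JSON object that holds its "api" and its "payload", one argument or row to a line. play_rows: Moves the arm, as the interface text tells. Its arguments: {"type":"object","properties":{"rows":{"type":"array","items":{"type":"number"}}},"required":["rows"]}

```bash
mkdir -p pics; python3 - <<'E'
from rig import manip
import cv2
for n in("scene","top"):
    im=manip.capture(n); cv2.imwrite(f"pics/{n}0.png",im[:,:,::-1])
    c=manip.calibration(n); print(n,c)
print(manip.read_state())
E
```

```text
scene {'fx': 505.5501857862238, 'fy': 505.5501857862238, 'cx': 319.09234871573227, 'cy': 198.82539791600033, 'world_to_cam': array([[ 0.02995251,  0.99932495,  0.02127181, -0.02605043],
       [ 0.644753  , -0.00305418, -0.76438488, -0.30373713],
       [-0.76380391,  0.03661031, -0.64440924,  1.95550264],
       [ 0.        ,  0.        ,  0.        ,  1.        ]])}
top {'fx': 499.6043404499582, 'fy': 499.6043404499582, 'cx': 310.49216513630336, 'cy': 201.60667425620784, 'world_to_cam': array([[ 0.02724598, -0.99917463,  0.03012829, -0.02830409],
       [-0.98800556, -0.03149972, -0.15117137,  0.54558323],
       [ 0.15199563, -0.0256481 , -0.98804833,  1.37115587],
       [ 0.        ,  0.        ,  0.        ,  1.        ]])}
{'time_s': 0.1, 'qpos': array([ 1.03099943e+00,  1.50940379e-01,  1.43793802e+00,  9.13426167e-06,
        1.55378722e+00, -1.34008377e-01]), 'dq': array([ 0.00017239, -0.00191592, -0.00115925, -0.00206895,  0.00037453,
        0.00169911]), 'joint_efforts': array([ 3.28507238e-03, -7.14392924e+01, -5.71798074e+01, -1.97023783e-04,
        6.96799878e-03,  1.12292537e-04]), 'eef_pos': array([0.22690094, 0.52813526, 0.25274773]), 'ee_rot': array([-6.32973784e-01, -3.07679435e+00,  1.58573217e-03]), 'wrist_force': array([ 0.00974886, -0.24037612, -0.46243651]), 'ft_torque': array([ 0.01516825,  0.01749937, -0.00528369]), 'opening': 0.08560690965974756}
```

View pics/scene0.png

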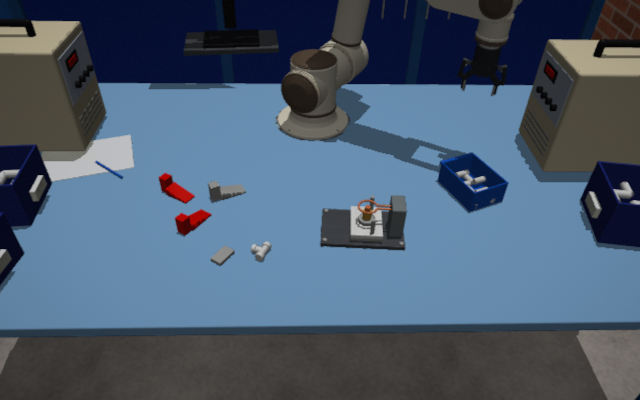

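View pics/top0.png

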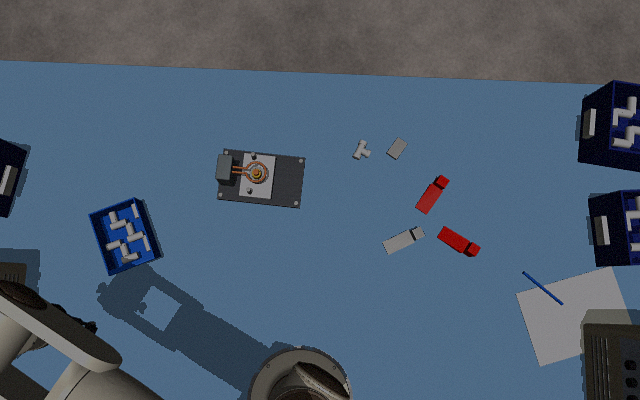

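The scene view shows the steel wedge at about (227,190). In the top view it is at (403,240), with the lug end at (418,234) and the toe at (386,249). The red ones are look-alikes. The stand is at (262,180) in the top view, with its apron to the right. Next I'll zoom in.

```bash
cat > h.py <<'E'
import numpy as np,cv2
from rig import manip
def ray(n,uv,z):
    c=manip.calibration(n);T=c["world_to_cam"];R=T[:3,:3];o=-R.T@T[:3,3]
    d=R.T@np.array([(uv[0]-c["cx"])/c["fx"],(uv[1]-c["cy"])/c["fy"],1]);return (o+d*(z-o[2])/d[2])
def proj(n,p):
    c=manip.calibration(n);T=c["world_to_cam"];q=T[:3,:3]@np.array(p)+T[:3,3]
    return np.array([c["fx"]*q[0]/q[2]+c["cx"],c["fy"]*q[1]/q[2]+c["cy"]])
E
python3 - <<'E'
import cv2,numpy as np
t=cv2.imread("pics/top0.png");s=cv2.imread("pics/scene0.png")
z=lambda im,x,y,w,h,k:cv2.resize(im[y:y+h,x:x+w],None,fx=k,fy=k,interpolation=cv2.INTER_CUBIC)
a=np.hstack([z(t,375,215,57,50,7),z(s,200,170,57,50,7)])
b=np.hstack([z(t,210,140,100,75,3.99),z(s,312,190,100,62,3.99)[:0] if 0 else cv2.resize(z(s,312,190,100,75,3.99),(399,299))])
b=cv2.resize(b,(a.shape[1],299))
cv2.imwrite("pics/c1.png",np.vstack([a[:300],b]) if 0 else cv2.resize(np.vstack([a,b]),(798,598)))
E
```

```text
(no output)
```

View pics/c1.png

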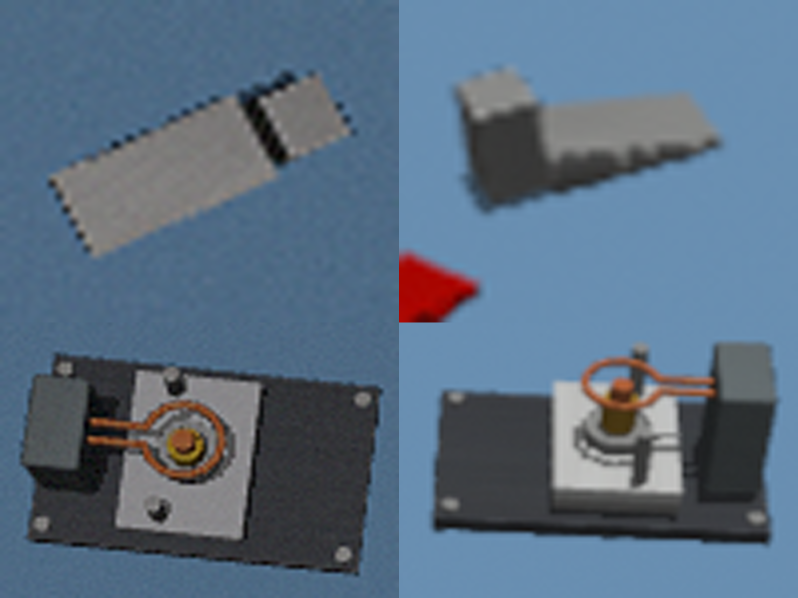

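```bash
python3 - <<'E'
from h import *
W=lambda p,z:ray("top",(375+p[0]/7-.5+.07,215+p[1]/6.45-.5+.07),z)
S=lambda p,z:ray("top",(210+p[0]/3.99-.4,140+(p[1]-322.5)/3.674-.4),z)
np.set_printoptions(precision=4,suppress=True)
def rep(n,P):
    P=np.array(P)[:,:2];c=P.mean(0);e=np.diff(np.vstack([P,P[:1]]),axis=0)
    print(n,c,"len",np.linalg.norm(e,axis=1),"ang",np.degrees(np.arctan2(e[:,1],e[:,0])))
    return P
rep("lug",[W(p,.055) for p in[(260,100),(320,73),(350,132),(288,158)]])
t=[W(p,.006) for p in[(50,180),(95,257)]];print("toe",np.mean(t,0),np.linalg.norm(t[0]-t[1]))
h=[W(p,.026) for p in[(237,95),(278,178)]];print("heel",np.mean(h,0),np.linalg.norm(h[0]-h[1]))
for n,z,P in(("nest",.038,[(135,368),(265,380),(245,538),(117,527)]),("base",.012,[(55,353),(380,388),(358,573),(28,540)]),("coil",.112,[(35,377),(88,380),(77,473),(24,468)])):
    rep(n,[S(p,z) for p in P])
# scene view: crop scale horiz 7, vert 6.45 ; lug top, toe
C=lambda p,z:ray("scene",(200+(p[0]-399)/7-.43,170+p[1]/6.45-.43),z)
rep("lug sc",[C(p,.055) for p in[(457,88),(515,68),(540,105),(470,120)]])
t=[C(p,.006) for p in[(690,93),(720,140)]];print("toe sc",np.mean(t,0))
D=lambda p,z:ray("scene",(312+(p[0]-399)/3.99-.4,190+(p[1]-322.5)/3.674-.4),z)
rep("nest sc",[D(p,.038) for p in[(553,381),(675,384),(684,494),(553,494)]])
rep("base sc",[D(p,.012) for p in[(445,392),(762,400),(770,530),(437,518)]])
E
```

```text
lug [ 0.4664 -0.3148] len [0.0272 0.028  0.0277 0.0272] ang [ -62.6929 -154.8309  115.6922   24.1557]
toe [ 0.4225 -0.2306  0.006 ] 0.03852615532132332
heel [ 0.4595 -0.3025  0.026 ] 0.03986429101870747
nest [0.6185 0.1412] len [0.0938 0.1258 0.0911 0.1263] ang [-93.8889 175.6874  86.4321  -3.059 ]
base [0.6161 0.1322] len [0.2395 0.1497 0.2391 0.1514] ang [-94.8584 175.5682  85.5445  -4.279 ]
coil [0.6216 0.2267] len [0.036  0.0702 0.0358 0.0686] ang [-91.6293 176.8826  85.9304  -3.0165]
lug sc [ 0.4657 -0.314 ] len [0.028  0.032  0.031  0.0259] ang [ 123.3696   26.8139  -68.773  -159.814 ]
toe sc [ 0.4213 -0.23    0.006 ]
nest sc [0.6148 0.1431] len [0.0918 0.1283 0.0923 0.1318] ang [ 87.3543  -4.2363 -90.4711 175.5871]
base sc [0.6114 0.1361] len [0.2426 0.1517 0.2358 0.1475] ang [ 87.2924  -6.8038 -93.6546 175.7285]
```

{"api": "play_rows", "payload": {
  "rows": [0,0,0,0,0,0.93,55,0,0,0,0,0,0.93,55,0,0,0,0,0,0.93,55,0,0,0,0,0,0.93,55,0,0,0,0,0,0.93,55,0,0,0,0,0,0.93,55,0,0,0,0,0,0.93,55,-0.5,-0.1,0,0,0,0,55,-0.8,-0.17,0,0,0,0,55,-0.8,-0.17,0,0,0,0,55,-0.8,-0.17,0,0,0,0,55,-0.8,-0.17,0,0,0,0,55]
}}

```text
time_s: 1.1
eef_pos: [0.268, 0.3813, 0.2529]
ee_rot: [-1.625, -2.689, 0.001]
wrist_force: [1.7, -0.7, 0.4]
opening: 0.0549
```

{"api": "play_rows", "payload": {
  "rows": [-0.8,-0.17,0,0,0,0,55,-0.8,-0.17,0,0,0,0,55,-0.8,-0.17,0,0,0,0,55,-0.8,-0.17,0,0,0,0,55,-0.8,-0.17,0,0,0,0,55,-0.8,-0.17,0,0,0,0,55,-0.8,-0.17,0,0,0,0,55,-0.8,-0.17,0,0,0,0,55,-0.8,-0.17,0,0,0,0,55,-0.8,-0.17,0,0,0,0,55,-0.8,-0.17,0,0,0,0,55,-0.8,-0.17,0,0,0,0,55]
}}

```text
time_s: 2.1
eef_pos: [0.3742, 0.0031, 0.2533]
ee_rot: [1.625, 2.688, 0.0]
wrist_force: [0.6, 1.0, 0.8]
opening: 0.0555
```

{"api": "play_rows", "payload": {
  "rows": [-0.8,-0.17,0,0,0,0,55,-0.8,-0.17,0,0,0,0,55,-0.8,-0.17,0,0,0,0,55,-0.8,-0.17,0,0,0,0,55,-0.8,-0.17,0,0,0,0,55,-0.8,-0.17,0,0,0,0,55,-0.8,-0.17,0,0,0,0,55,-0.8,-0.17,0,0,0,0,55,0,0,0,0,0,0,55,0,0,0,0,0,0,55,0,0,0,0,0,0,55,0,0,0,0,0,0,55]
}}

```text
time_s: 3.1
eef_pos: [0.445, -0.2463, 0.2534]
ee_rot: [-1.624, -2.689, -0.0]
wrist_force: [0.3, -0.0, 0.2]
opening: 0.0547
```

{"api": "play_rows", "payload": {
  "rows": [-0.6,-0.11,0,0,0,0,55,-0.58,-0.11,0,0,0,0,55,-0.58,-0.105,0,0,0,0,55,0,0,0.7,0,0,0,55,0,0,0.7,0,0,0,55,0,0,0.7,0,0,0,55,0,0,0.7,0,0,0,55,0,0,0.5,0,0,0,55,0,0,0,0,0,0,55,0,0,0,0,0,0,55,0,0,0,0,0,0,55]
}}

```text
time_s: 4.02
eef_pos: [0.4669, -0.3155, 0.1231]
ee_rot: [1.623, 2.687, -0.001]
wrist_force: [-0.3, -0.2, 0.2]
opening: 0.0551
```

```bash
python3 - <<'E'
from h import *
z=lambda im,x,y,w,h,k:cv2.resize(im[y:y+h,x:x+w,::-1],None,fx=k,fy=k,interpolation=cv2.INTER_CUBIC)
t=manip.capture("top");s=manip.capture("scene")
cv2.imwrite("pics/c2.png",np.hstack([z(t,360,180,100,90,3.99),z(s,180,130,100,90,3.99)]))
print(manip.read_state()["eef_pos"])
E
```

```text
[ 0.46694631 -0.31580839  0.1232516 ]
```

View pics/c2.png

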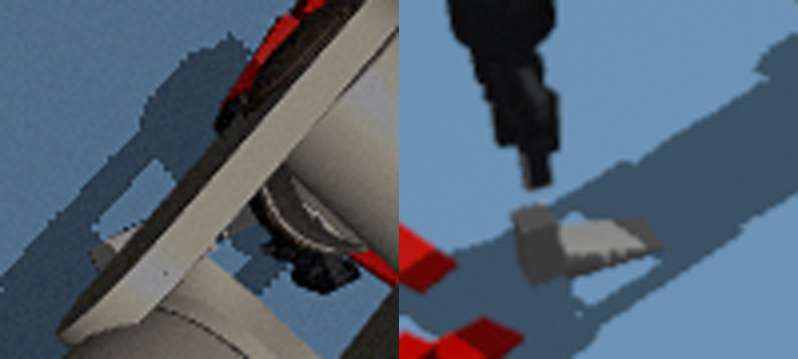

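The right half shows the fingers in line above the lug, at about (540,215) in the crop. Now descend and grip.

{"api": "play_rows", "payload": {
  "rows": [0.03,0,0.5,0,0,0,55,0,0,0.5,0,0,0,55,0,0,0.4,0,0,0,55,0,0,0.4,0,0,0,55,0,0,0.27,0,0,0,55,0,0,0,0,0,0,55,0,0,0,0,0,0,55]
}}

```text
time_s: 4.7
eef_pos: [0.466, -0.3147, 0.0392]
ee_rot: [1.625, 2.688, -0.0]
wrist_force: [0.9, 0.5, -0.1]
opening: 0.055
```

{"api": "play_rows", "payload": {
  "rows": [0,0,0,0,0,0,20,0,0,0,0,0,0,20,0,0,0,0,0,0,20,0,0,0,0,0,0,20,0,0,0,0,0,0,20,0,0,0,0,0,0,20,0,0,0,0,0,0,20,0,0,0,0,0,0,20,0,0,0,0,0,0,20,0,0,0,0,0,0,20]
}}

```text
time_s: 5.53
eef_pos: [0.4663, -0.315, 0.0399]
ee_rot: [1.624, 2.687, -0.001]
wrist_force: [0.6, 0.1, 6.9]
opening: 0.0292
```

{"api": "play_rows", "payload": {
  "rows": [0,0,-0.3,0,0,0,20,0,0,-0.6,0,0,0,20,0,0,-0.6,0,0,0,20,0,0,-0.5,0,0,0,20,0,0,0,0,0,0.89,20,0,0,0,0,0,0.89,20,0,0,0,0,0,0.89,20,0,0,0,0,0,0.89,20,0,0,0,0,0,0.89,20,0,0,0,0,0,0.88,20,0,0,0,0,0,0,20,0,0,0,0,0,0,20]
}}

```text
time_s: 6.53
eef_pos: [0.4658, -0.3146, 0.1194]
ee_rot: [2.299, 2.14, -0.0]
wrist_force: [-0.1, 0.2, -2.8]
opening: 0.0294
```

{"api": "play_rows", "payload": {
  "rows": [0.4,0.15,0,0,0,0,20,0.7,0.26,0,0,0,0,20,0.7,0.26,0,0,0,0,20,0.7,0.26,0,0,0,0,20,0.7,0.26,0,0,0,0,20,0.7,0.26,0,0,0,0,20,0.7,0.26,0,0,0,0,20,0.7,0.26,0,0,0,0,20,0.7,0.26,0,0,0,0,20,0.7,0.26,0,0,0,0,20,0.6,0.22,0,0,0,0,20,0.4,0.15,0,0,0,0,20]
}}

```text
time_s: 7.53
eef_pos: [0.6035, -0.0136, 0.119]
ee_rot: [2.298, 2.142, 0.001]
wrist_force: [0.8, 0.1, -2.6]
opening: 0.0294
```

{"api": "play_rows", "payload": {
  "rows": [0,0,0,0,0,0,20,0,0,0,0,0,0,20,0,0,0,0,0,0,20]
}}

```text
time_s: 7.78
eef_pos: [0.6027, -0.0163, 0.1187]
ee_rot: [2.301, 2.139, -0.001]
wrist_force: [0.3, -0.9, -1.9]
opening: 0.0291
```

```bash
python3 - <<'E'
from h import *
z=lambda im,x,y,w,h,k:cv2.resize(im[y:y+h,x:x+w,::-1],None,fx=k,fy=k,interpolation=cv2.INTER_CUBIC)
t=manip.capture("top");s=manip.capture("scene")
cv2.imwrite("pics/c3.png",np.hstack([z(t,210,130,133,120,3),z(s,270,130,133,120,3)]))
cv2.imwrite("pics/c3s.png",s[:,:,::-1]);cv2.imwrite("pics/c3t.png",t[:,:,::-1])
print(manip.read_state()["eef_pos"],manip.read_state()["ee_rot"])
E
```

```text
[ 0.60262354 -0.01669413  0.1186715 ] [ 2.30268679e+00  2.13690011e+00 -3.44606285e-04]
```

View pics/c3.png

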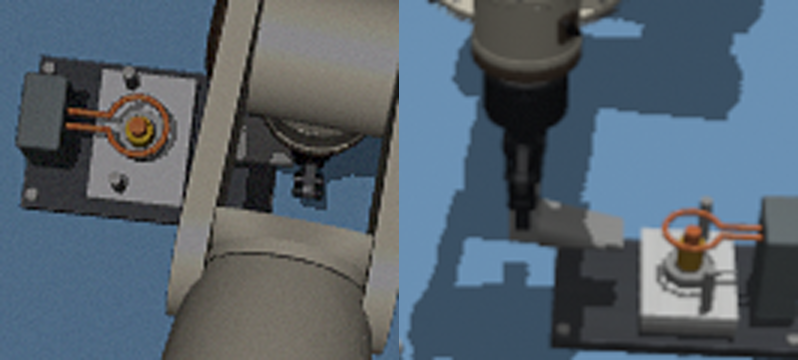

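The wedge is held level, with the lug at about (520,220) and the toe at about (625,235) in the right half. The toe is just short of the nest and lined up with it. Next: forward a little, lower to just above the base plate, then insert 20 mm.

{"api": "play_rows", "payload": {
  "rows": [0.25,0.04,0,0,0,0,20,0,0,0.4,0,0,0,20,0,0,0.4,0,0,0,20,0,0,0.4,0,0,0,20,0,0,0.2,0,0,0,20,0,0,0.15,0,0,0,20,0,0,0,0,0,0,20,0,0,0,0,0,0,20]
}}

```text
time_s: 8.55
eef_pos: [0.6054, -0.0062, 0.057]
ee_rot: [2.303, 2.136, 0.0]
wrist_force: [0.8, 0.5, -2.8]
opening: 0.0289
```

```bash
python3 - <<'E'
from h import *
s=manip.capture("scene");t=manip.capture("top")
z=lambda im,x,y,w,h,k:cv2.resize(im[y:y+h,x:x+w,::-1],None,fx=k,fy=k,interpolation=cv2.INTER_CUBIC)
cv2.imwrite("pics/c4.png",z(s,310,185,100,70,7.9))
st=manip.read_state();print(st["eef_pos"],st["wrist_force"])
E
```

```text
[ 0.60567838 -0.00619404  0.05746665] [-0.63868798 -0.7071399  -2.07591502]
```

View pics/c4.png

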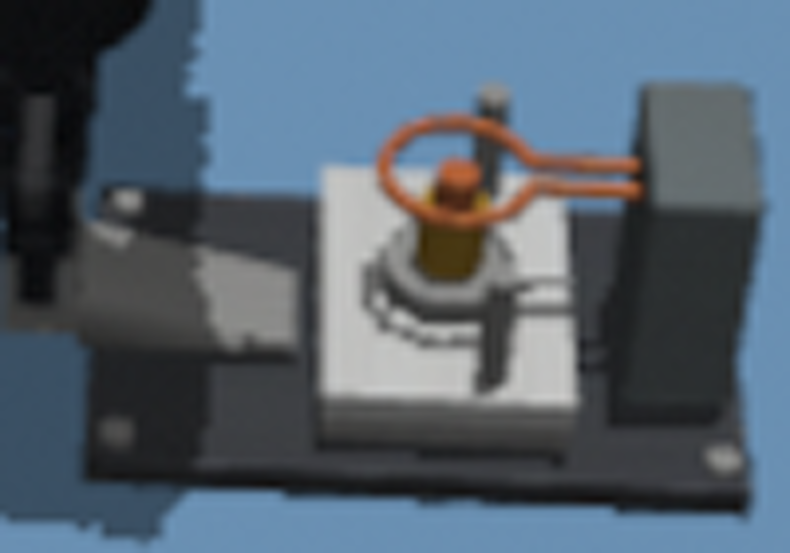

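```bash
python3 - <<'E'
from h import *
np.set_printoptions(precision=4,suppress=True)
C=lambda p,z:ray("scene",(310+p[0]/7.9-.43,185+p[1]/7.9-.43),z)
a=np.mean([C((297,270),.0235),C((296,347),.0235)],0)
o=np.array([.6165,.142]);u=np.array([.0767,.997])
b=np.mean([C((320,167),.038),C((319,400),.038)],0)
for n,p in(("toe",a),("edge",b)):
    d=p[:2]-o;print(n,p,"stand x,y",d@u,d@[-u[1],u[0]])
print("kin toe",np.array([.6057,-.0062])+.094*u)
E
```

```text
toe [0.6115 0.0891 0.0235] stand x,y -0.053121810780691045 0.0009705668844077146
edge [0.6118 0.0967 0.038 ] stand x,y -0.04549487350290092 0.0012345925251690424
kin toe [0.6129 0.0875]
```

{"api": "play_rows", "payload": {
  "rows": [0,0,0.09,0,0,0,20,0,0,0,0,0,0,20,0,0,0,0,0,0,20,0,0,0,0,0,0,20]
}}

```text
time_s: 8.98
eef_pos: [0.6052, -0.0061, 0.053]
ee_rot: [2.303, 2.137, -0.0]
wrist_force: [-0.3, 0.0, -2.6]
opening: 0.0294
```

{"api": "play_rows", "payload": {
  "rows": [0.15,0,0,0,0,0,20,0.15,0,0,0,0,0,20,0.15,0,0,0,0,0,20,0.15,0,0,0,0,0,20,0,0,0,0,0,0,20,0,0,0,0,0,0,20]
}}

```text
time_s: 9.48
eef_pos: [0.607, 0.0184, 0.0529]
ee_rot: [2.302, 2.138, -0.0]
wrist_force: [0.7, -0.2, -2.1]
opening: 0.0292
```

{"api": "play_rows", "payload": {
  "rows": [0,0,0.02,0,0,0,20,0,0,0,0,0,0,20,0,0,0,0,0,0,20]
}}

```text
time_s: 9.73
eef_pos: [0.607, 0.0176, 0.052]
ee_rot: [-2.303, -2.136, 0.0]
wrist_force: [-0.1, -0.5, -2.4]
opening: 0.0294
```

{"api": "play_rows", "payload": {
  "rows": [0,0,0.02,0,0,0,20,0,0,0,0,0,0,20,0,0,0,0,0,0,20]
}}

```text
time_s: 9.98
eef_pos: [0.607, 0.0176, 0.0519]
ee_rot: [2.303, 2.136, -0.0]
wrist_force: [-3.9, 0.4, 5.3]
opening: 0.0295
```

{"api": "play_rows", "payload": {
  "rows": [0.1,0,0,0,0,0,20,0.1,0,0,0,0,0,20,0.1,0,0,0,0,0,20,0,0,0,0,0,0,20,0,0,0,0,0,0,20]
}}

```text
time_s: 10.4
eef_pos: [0.6084, 0.0302, 0.0519]
ee_rot: [2.302, 2.136, 0.002]
wrist_force: [-0.2, 1.0, 5.2]
opening: 0.0294
```

{"api": "play_rows", "payload": {
  "rows": [0.05,0,0,0,0,0,20,0.05,0,0,0,0,0,20,0,0,0,0,0,0,20,0,0,0,0,0,0,20]
}}

```text
time_s: 10.73
eef_pos: [0.6087, 0.0339, 0.0519]
ee_rot: [2.302, 2.136, 0.001]
wrist_force: [-0.3, -1.2, 5.4]
opening: 0.0295
```

{"api": "play_rows", "payload": {
  "rows": [0.05,0,0,0,0,0,20,0.05,0,0,0,0,0,20,0,0,0,0,0,0,20,0,0,0,0,0,0,20]
}}

```text
time_s: 11.07
eef_pos: [0.609, 0.0371, 0.0519]
ee_rot: [2.302, 2.135, -0.0]
wrist_force: [-0.4, -9.7, 6.3]
opening: 0.0293
```

{"api": "play_rows", "payload": {
  "rows": [0.05,0,0,0,0,0,20,0.05,0,0,0,0,0,20,0,0,0,0,0,0,20,0,0,0,0,0,0,20]
}}

```text
time_s: 11.4
eef_pos: [0.6093, 0.0406, 0.0519]
ee_rot: [2.302, 2.135, -0.001]
wrist_force: [-1.1, -13.6, 5.7]
opening: 0.0295
```

{"api": "play_rows", "payload": {
  "rows": [0.05,0,0,0,0,0,20,0.05,0,0,0,0,0,20,0.05,0,0,0,0,0,20,0.03,0,0,0,0,0,20,0,0,0,0,0,0,20,0,0,0,0,0,0,20,0,0,0,0,0,0,20]
}}

```text
time_s: 11.98
eef_pos: [0.6098, 0.0477, 0.0519]
ee_rot: [2.302, 2.135, -0.001]
wrist_force: [-1.3, -14.2, 5.3]
opening: 0.0293
```

```bash
python3 - <<'E'
from h import *
s=manip.capture("scene");old=cv2.imread("pics/scene0.png")[:,:,::-1]
z=lambda im:cv2.resize(im[185:255,310:410,::-1],None,fx=7.9,fy=7.9,interpolation=cv2.INTER_CUBIC)
cv2.imwrite("pics/c5.png",z(s))
# vertical shift of nest rim (bright top plate), lower front rim region away from shadow
a=old[218:246,352:384].mean(2).astype(np.float32);b=s[218:246,352:384].mean(2).astype(np.float32)
print(cv2.phaseCorrelate(a,b))
c=old[200:216,362:374].astype(int);
for n,im in(("old",old),("new",s)):
    # orange/brass fitting tip: subpixel row of lower plate edge
    g=im[225:248,355:382].mean(2); prof=g.mean(1); d=-np.diff(prof); print(n,np.round(prof,0))
p0=proj("scene",[.615,.142,.038]);print("px per 3mm",proj("scene",[.615,.142,.041])-p0)
st=manip.read_state();print(st["eef_pos"],st["wrist_force"])
E
```

```text
((0.2719926844614875, -0.5967895286282499), 0.7433907891313235)
old [118. 149. 149. 145. 163. 171. 172. 171. 172. 180. 157. 106.  84.  77.
  65.  58.  45.  42.  56.  63.  52.  33.  30.]
new [140. 143. 142. 159. 165. 167. 168. 167. 172. 161. 116.  87.  80.  68.
  61.  58.  46.  41.  54.  63.  52.  33.  30.]
px per 3mm [ 0.08349984 -0.76277421]
[0.60983269 0.04769484 0.05191568] [ -1.28130477 -14.20978653   5.25690949]
```

View pics/c5.png

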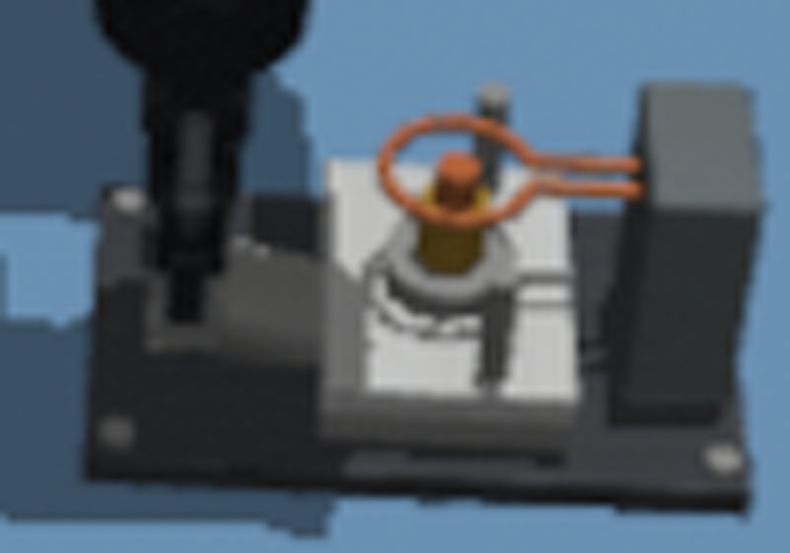

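{"api": "play_rows", "payload": {
  "rows": [0,0,0,0,0,0,20,0,0,0,0,0,0,20,0,0,0,0,0,0,20,0,0,0,0,0,0,20,0,0,0,0,0,0,20,0,0,0,0,0,0,20]
}}

```text
time_s: 12.53
eef_pos: [0.6099, 0.0477, 0.0519]
ee_rot: [2.302, 2.135, -0.001]
wrist_force: [-0.2, -15.2, 5.8]
opening: 0.0295
```

```bash
python3 -c "
from rig import manip
print(manip.sign_off())"
```

```text
the job is handed in; nothing more can be done
None
```

I gripped the steel wedge by its lug, laid it on the base plate and pushed its toe under the nest from the apron side. I then handed the job in at 12.5 s, still gripping; no verdict came back.

**Lift:** my best estimate is about 3 mm.
- **From the push:** contact with the nest showed as a rise in push-back force where the geometry put it. The arm then went about 12 mm further, which gives about 3.1 mm of lift.
- **From the pictures:** comparing before and after, the nest's edge moved up about 0.8 pixel, or about 3 mm. Matching the same area as a whole gave about 0.6 pixel, or 2.3 mm. The two disagree slightly, but both are within 1.2 to 6 mm.

**Final state:** the arm was still, with the fingers 29.5 mm apart on the 30 mm lug. The push-back force was about 15 N, and the fingers were pressing the wedge down on the plate with about 8 N. In the last picture the wedge lies flat and the gripper is clear of the nest.

**Bystanders:** I kept the path clear of the tee, shim and bin, but I did not measure their positions again at the end.

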